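Unlock a ball hitch, stow its keeper and hold the tongue raised

TASK

Take the yellow safety keeper off the top of the blue hitch coupler and lay it flat in the wide compartment of the wooden tray, lengthwise, and let it go. Then squeeze the red latch tab sideways against its spring, all the way towards the fixed dark tab, lift the coupler with its tongue straight up off the ball, and finish while still holding it squeezed, level and over the ball mount, with 3 to 15 cm of air between the ball and the coupler. Leave everything else, such as the tweezers in the tray, the glue bottle and the red-capped jar, where it is.

Things in the scene. Friction and masses are not known exactly. Their poses are not given: they have to be found in the camera images.
- mount: Fixed grey ball mount. Origin on the bench below the ball; x along its 176 x 92 x 10 mm base plate (x -50 to +126) to the tongue rest, z up. Steel ball 32 mm across, centre at z = 53 mm, undercut flat at 46 mm, on a 14 mm neck. At x 80 to 100 a tongue rest 37 mm high with cheeks up to 51 mm.
- ball_top (a point): Top of the ball, on its axis, 69 mm above the bench; axes as the mount's. A heavy fixed ball vise with upright jaws (centre near x = 0.61, y = 0.04) stands close by: cross over high and come down from 15 cm or more above the grasp.
- coupler: Loose blue coupler with aluminium tongue stub, about 0.46 kg. Origin: centre of the underside of its 48 x 48 x 47 mm housing, on the ball's axis, 30 mm above the bench when seated; x along the tongue (26 mm square, x 23 to 127, z 7 to 33 mm). Socket 36 x 36 mm, 39 mm deep, 2 mm play round the ball. Two upright tabs on top (see thumb_rest, latch_tab). Centre of mass at x under 15 mm.
- thumb_rest (a point): Point in the fixed dark upright tab of the coupler, at coupler x = 0, y = -19, z = 78 mm. The tab is 36 mm along x, 6 mm thick (y -22 to -16), z 53 to 92 mm. Keep fingertips above coupler z = 54 mm: below that lie guides (to z = 52) and the latch strap, which runs out to y = -36 mm (-47 when pulled).
- latch_tab (a point): Point in the red latch tab, at coupler x = 0, y = +28 (locked), z = 78 mm; moves with the latch. Tab as large as the dark one, facing it. Pinch both tabs by their outer faces from above, fingers closing along coupler y: 53 mm outside to outside locked, 42 mm fully pulled (middle of the pinch then at y = -1 mm).
- latch (a joint): Travel of the red tab, m: 0 locked, 0.011 fully pulled towards the fixed dark tab (coupler -y). A spring pushes it back: about 6 N at 0, 11 N at 0.011. Under about 0.008 its blade still hooks below the ball and the coupler cannot be lifted off.
- keeper: Loose yellow flat paddle, 120 mm along x, 6 mm thick, 90 g; origin mid-length on its underside, z up. Head 38 mm wide (x -11 to 60), handle 24 mm wide (x -60 to -10) with an upright black grip rib: see keeper_rib. It starts flat on the coupler between the tabs, 82 mm above the bench, x along the tongue, handle off the other end; there it blocks the latch (3 mm play).
- keeper_rib (a point): Point in the keeper's black grip rib, at keeper x = -34, y = 0, z = 28 mm. The rib is 28 mm along keeper x, 10 mm thick in y, z 6 to 36 mm. Grip it from above, fingers closing along keeper y, tips above keeper z = 8 mm.
- tray: Fixed light-wood tray 140 x 121 x 14 mm; origin on the bench under its middle; x along its three compartments, z up. Floor 4 mm, walls 14 mm high. Wide compartment 132 mm (x) by 48 mm, its middle at y = -33 mm; two narrow ones (about 28 mm) at y = +9 and +42 mm; tweezers lie in the one at +9.
- wide_slot (a point): Middle of the floor of the tray's wide compartment, axes as the tray's. The keeper lies here with its x along the tray's x, either way round.
- tweezers: Steel tweezers 122 x 14 x 10 mm lying in a narrow compartment of the tray; bystander.
- glue_bottle: White glue bottle with red nozzle, 34 mm across, 99 mm high, standing to the right of the vise (the nearer of two); bystander.
- wax_jar: Jar with red cap, 53 mm across, 66 mm high, standing next to the glue bottle; bystander.
Mind the look-alikes: they are no part of the job. Of the things that look like the tray, the larger one is meant.

How it is judged (in metres and radians):
On the way, in this order (a step that is already met when the one before it is completed fails the run):
1. the keeper lies flat and let go in the wide compartment while the coupler still sits on the ball (z of keeper in the frame of wide_slot between -0.003 and 0.004 m and y of keeper in the frame of wide_slot between -0.012 and 0.012 m and x of keeper in the frame of wide_slot between -0.012 and 0.012 m and angle between keeper's own z axis and vertical below 0.08 rad and angle between the x axis of keeper and the x axis of tray, either way round below 0.2 rad and contact force between the fingers and keeper below 0.1 N and z of coupler in the frame of mount below 0.036 m), for 0.2 s.
2. the latch is pulled open while the coupler still sits on the ball (value of joint latch above 0.008 m and z of coupler in the frame of mount below 0.036 m and horizontal distance between coupler and mount below 0.006 m), for 0.1 s.
At the end, for the whole second after the job is handed in: Coupler held still by the gripper, latch pulled 8 mm or more, within 0.2 rad of level and 5 cm of the ball's axis, underside 26 mm or more above the ball and under 25 cm high, clear of mount and tray; keeper flat in the wide compartment, within 12 mm of its middle and 0.2 rad of its direction (z of coupler in the frame of ball_top above 0.026 m and height (world z) of coupler below 0.25 m and horizontal distance between coupler and mount below 0.05 m and angle between coupler's own z axis and vertical below 0.2 rad and linear speed of coupler below 0.03 m/s and value of joint latch above 0.008 m and contact force between the fingers and coupler above 3 N and contact force between coupler and mount below 0.3 N and contact force between coupler and tray below 0.3 N and z of keeper in the frame of wide_slot between -0.003 and 0.004 m and y of keeper in the frame of wide_slot between -0.012 and 0.012 m and x of keeper in the frame of wide_slot between -0.012 and 0.012 m and angle between keeper's own z axis and vertical below 0.08 rad and angle between the x axis of keeper and the x axis of tray, either way round below 0.2 rad); the arm keeps its last pose, push and grip.
It fails at once if the tweezers, the glue bottle or the jar are shifted by more than 25 mm (distance of any of tweezers, glue_bottle, wax_jar from where it was at the start of the episode above 0.025 m).
It fails at once if the glue bottle or the jar is tipped over (angle between any of glue_bottle, wax_jar's own z axis and vertical above 0.5 rad).
It also fails if it takes over 53 s, if anything falls off the work surface, if the arm or the gripper's body presses on something with over 40 N, if the wrist force passes 120 N, or if a joint passes its speed limit or range.

ROBOT

A 6-joint arm with a two-finger parallel gripper is mounted at the origin on a cart in front of the work surface, level with it; the furniture and walls round the work are solid. World frame = base frame: x ahead of the robot, y to its left, z up, the work surface at z = 0. Lengths are in m, angles in degrees, forces in N, time in s.
With the tool pointing down it reaches from about 0.3 to 0.775 m from the base axis. Payload 14.6 kg.
Tool frame: the origin (TCP) lies midway between the tips of the shut fingers; the grasp point (between the pads) lies 19 mm behind it; z points along the fingers, y is the line along which they close (so a half turn about z gives the same grasp; the last joint's range is limited). The gripper opens to 85 mm and grips with 20 to 120 N. Pads are 22 mm wide; open, the fingers measure 114 mm over their backs; the gripper's body (76 mm by 85 mm) begins 54 mm behind the grasp point. The pads swing forward as they close: fully open they stand 13 mm farther back than shut.
Start: joints at [73.075, 17.183, 87.147, -0, 75.671, -3.816], TCP at [0.125, 0.536, 0.231] pointing down, gripper open.
Joint ranges: [-173.82, 173.82], [-45.26, 126.66], [13.44, 144.39], [-59.66, 239.66], [0, 175.72], [-146.38, 146.38]. Speed limits (degrees/s): [127.2, 127.2, 147.25, 180, 180, 180].

INTERFACE

Orientations are given as [roll, pitch, yaw] about the fixed x, y, z axes, in that order (R = Rz(yaw) Ry(pitch) Rx(roll)).
In Python, from bench import bot gives the robot as it stands.
- The arm moves only by the tool carry_out, never from a script. Its argument "motion" is one flat list of numbers, 7 for each row, row after row: the opening, from -1 (shut) to 1 (fully open), then the shift along the tool's x, y, z in cm, then the turn, a rotation vector about the tool's x, y, z in units of 6 degrees (1.0 is 6 degrees). In form: [hand, tx, ty, tz, ax, ay, az, hand, tx, ty, tz, ax, ay, az, ...]. A call has 1 to 10 rows; each row shifts and turns the commanded pose from where the row before left it, along the tool's axes as they then stand; what a row does not reach is not made up. A row lasts 1/12 s, in which the tool goes at most 41.7 mm and 7.16 degrees, less where a joint would pass 70% of its speed; a pose out of reach is approached as far as the arm can. A call with a gripper value outside its range is refused whole. The fingers move at their own pace and stop on an object; the grip force is fixed at half the most. Time passes only in rows, so rows that do not move let the fingers close. It gives the time, the measured TCP pose, the force, the opening and the grip force at its end, in the units of the state.
- bot.observe(): the state, without advancing time (a new reading comes with each control period).
- bot.snapshot(name): name is "scene" or "top"; returns a dict with "img" (420x560x3 uint8, red, green, blue), "fx", "fy", "cx", "cy" (pixels), "extrinsics" (4x4, takes a point from camera to world coordinates). Camera axes: x right, y down, z forward; pixel columns grow to the right and rows downward; lengths in m; the calibration is good to about 2 mm. A picture is of the moment at which its call begins. There is no depth.
- bot.close_job(): hands the job in; it is judged then, once.
The state is a dict: "t": time; "q": joint angles; "qd": joint speeds; "effort": joint torques, N m; "eef_pos": TCP position; "tcp_rot": TCP orientation; "ft_force": force on the tool from outside, world axes, zero at the start; "moment": the same for the moment, N m; "width": finger opening in m; "gripper_force": force on a finger pad.
Only numpy, scipy, OpenCV 4.12 (cv2) and the standard library are available. Lean on these libraries where they do the work, as an engineer would, in place of code of your own. Each camera call takes 0.05 s, during which the arm holds its last target. There are 200 camera calls.

## Working session

There is one attempt and no reset: what is moved stays moved. The work goes in short steps, Python scripts to look and compute and a tool call to move; the robot and the scene stay as the last step left them, time stands still between calls to the robot, and variables do not carry over. Pictures are saved under pics/ and viewed, at most 13 in all, crops included, and the job is handed in when it is done.

Besides the shell and the picture viewer there is one more tool, called by a JSON object that holds its "method" and its "body", one argument or row to a line. carry_out: Moves the arm, as the interface text tells. Its arguments: {"type":"object","properties":{"motion":{"type":"array"}},"required":["motion"]}

```bash
mkdir -p pics
python3 - <<'E'
from bench import bot
import cv2,numpy as np
print(bot.observe())
for n in("scene","top"):
    s=bot.snapshot(n); np.savez(n+".npz",**s); cv2.imwrite(f"pics/{n}0.png",s["img"][:,:,::-1])
    print(n,s["fx"],s["fy"],s["cx"],s["cy"],np.round(s["extrinsics"],4).tolist())
E
```

```text
{'t': 0.0, 'q': array([ 7.30737284e+01,  1.72155348e+01,  8.71815055e+01, -3.78663770e-04,
        7.56719853e+01, -3.81652201e+00]), 'qd': array([-0.00632128, -0.02031748,  0.09482065, -0.05889586, -0.01028223,
        0.07919691]), 'effort': array([ 2.52032718e-03, -5.43494010e+01, -3.61796522e+01,  2.44193785e-05,
        4.00599005e-03, -6.37822586e-05]), 'eef_pos': array([0.12468699, 0.53542466, 0.23071332]), 'tcp_rot': array([-1.79931103e+02, -4.22848924e-03,  1.66890342e+02]), 'ft_force': array([ 0.13799031, -0.5773338 , -0.06661333]), 'moment': array([0.00658497, 0.00776759, 0.00076635]), 'gripper_force': 0.0, 'width': 0.08570895240266337}
scene 519.0883409253142 519.0883409253142 289.74837860154065 208.5819674035472 [[0.8245, -0.3202, 0.4665, -0.103], [-0.5658, -0.4588, 0.6851, -1.0637], [-0.0053, -0.8288, -0.5595, 0.8709], [0.0, 0.0, 0.0, 1.0]]
top 382.24494242140446 382.24494242140446 278.7536223468471 209.77703899502592 [[0.0274, -0.9736, 0.2268, 0.2556], [-0.9996, -0.0259, 0.0097, -0.115], [-0.0035, -0.227, -0.9739, 1.2513], [0.0, 0.0, 0.0, 1.0]]
```

View pics/scene0.png

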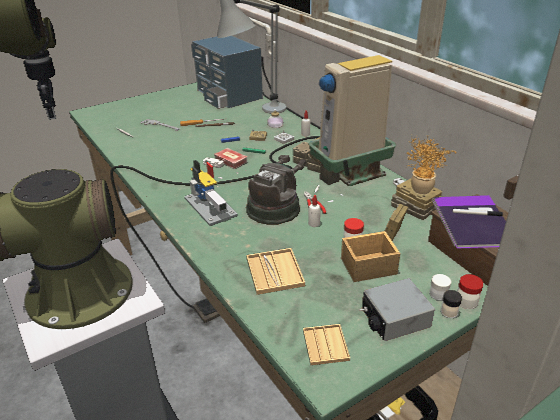

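View pics/top0.png

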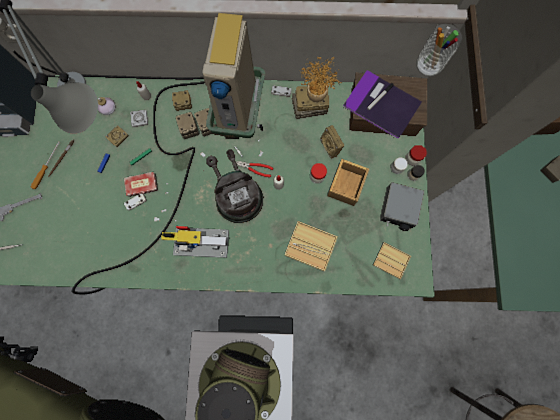

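The scene view shows the mount and coupler at about (208,195), the larger tray at (275,270) and a small look-alike tray at (327,344). In the top view the coupler is at about (195,240) and the tray at (311,246). I'll enlarge these next.

```bash
cat > h.py <<'E'
import numpy as np,cv2
def load(n): return dict(np.load(n+".npz"))
def ray(s,uv):
    uv=np.atleast_2d(uv).astype(float); E=s["extrinsics"]
    d=np.c_[(uv[:,0]-s["cx"])/s["fx"],(uv[:,1]-s["cy"])/s["fy"],np.ones(len(uv))]@E[:3,:3].T
    return E[:3,3],d
def onplane(s,uv,z):
    o,d=ray(s,uv); return o+d*((z-o[2])/d[:,2])[:,None]
def proj(s,P):
    E=s["extrinsics"]; p=(np.atleast_2d(P)-E[:3,3])@E[:3,:3]
    return np.c_[p[:,0]/p[:,2]*s["fx"]+s["cx"],p[:,1]/p[:,2]*s["fy"]+s["cy"]]
E
python3 - <<'E'
from h import *
a=load("scene")["img"][:,:,::-1];b=load("top")["img"][:,:,::-1]
f=lambda i,x,y,w,h:cv2.resize(i[y:y+h,x:x+w],(400,300),interpolation=cv2.INTER_CUBIC)
cv2.imwrite("pics/m0.png",np.vstack([np.hstack([f(a,175,155,80,60+0),f(b,155,215,80,60)]),np.hstack([f(a,235,240,80,60),f(b,271,216,80,60)])]))
E
```

```text
(no output)
```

View pics/m0.png

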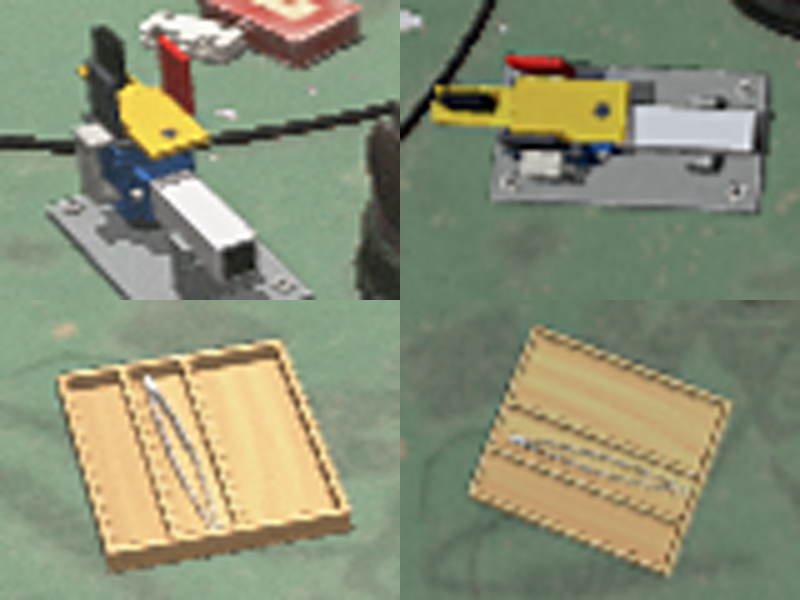

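The enlarged crops show the yellow keeper with its rib at top (167,235), the red tab at (182,228), the white tongue at (194–226,241) and the tray corners near (298,221), (338,236), (325,271) and (285,255). The wide compartment is on the +x side. I'll now measure these with masks.

```bash
cat >> h.py <<'E'
def blob(s,lo,hi,box,z):
    x0,y0,x1,y1=box; k=8
    im=cv2.resize(s["img"][y0:y1,x0:x1],None,fx=k,fy=k,interpolation=cv2.INTER_LINEAR)
    m=cv2.inRange(cv2.cvtColor(im,cv2.COLOR_RGB2HSV),lo,hi)
    c=max(cv2.findContours(m,cv2.RETR_EXTERNAL,cv2.CHAIN_APPROX_NONE)[0],key=cv2.contourArea)[:,0]
    uv=(c+.5)/k-.5+[x0,y0]
    P=onplane(s,uv,z)[:,:2]
    return uv,P
def rect(P):
    r=cv2.minAreaRect((P*1000).astype(np.float32)); b=cv2.boxPoints(r)
    return np.round(r[0],1),np.round(r[1],1),round(r[2],2)
E
python3 - <<'E'
from h import *
T=load("top");S=load("scene")
W=((12,60,110),(24,200,255))
for n,s,box in(("top",T,(275,212,348,280)),("scene",S,(235,240,315,300))):
  for z in(0.014,0.0):
    uv,P=blob(s,*W,box,z); print("tray",n,z,rect(P))
  hull=cv2.convexHull((P*0+uv).astype(np.float32)); q=cv2.approxPolyDP(hull,4,True)[:,0]; print(np.round(q,1).tolist(),np.round(onplane(s,q,.014)[:,:2],4).tolist())
Y=((22,140,90),(34,255,255))
for n,s,box in(("top",T,(155,220,235,260)),("scene",S,(180,165,225,200))):
    uv,P=blob(s,*Y,box,.088); print("keeper",n,rect(P),np.round([P.min(0),P.max(0)],4).tolist())
for n,s,box in(("top",T,(200,228,235,252)),):
    uv,P=blob(s,(0,0,185),(179,60,255),box,.063); print("tongue",rect(P),np.round([P.min(0),P.max(0)],4).tolist())
uv,P=blob(T,(0,0,85),(179,45,255),(165,222,235,262),.01); print("plate",rect(P),np.round([P.min(0),P.max(0)],4).tolist())
for n,s,box in(("top",T,(160,228,180,242)),("scene",S,(190,155,203,190))):
    uv,P=blob(s,(0,0,0),(179,255,70),box,.118); print("rib",n,rect(P),np.round(uv.min(0),1),np.round(uv.max(0),1))
for n,s,box in(("top",T,(170,222,195,232)),("scene",S,(203,160,215,182))):
    for lo,hi in(((170,150,100),(179,255,255)),((0,150,100),(6,255,255))):
        try: uv,P=blob(s,lo,hi,box,.122); print("red",n,rect(P),np.round([P.min(0),P.max(0)],4).tolist())
        except Exception as e: print(e)
E
```

```text
tray top 0.014 (array([ 428.1, -209.4]), array([141.8, 123.9]), 69.68)
tray top 0.0 (array([ 430. , -210.5]), array([143.4, 125.3]), 69.68)
[[296.8999938964844, 220.89999389648438], [336.79998779296875, 236.10000610351562], [324.29998779296875, 270.20001220703125], [284.8999938964844, 254.89999389648438]] [[0.5075, -0.1637], [0.4606, -0.2949], [0.3489, -0.2541], [0.3943, -0.1268]]
tray scene 0.014 (array([ 426.3, -218. ]), array([155.4, 124.3]), 69.63)
tray scene 0.0 (array([ 434.9, -204.2]), array([157.9, 126.3]), 69.63)
[[291.1000061035156, 247.6999969482422], [304.3999938964844, 285.3999938964844], [256.3999938964844, 293.8999938964844], [245.89999389648438, 254.89999389648438]] [[0.5094, -0.1694], [0.4526, -0.3088], [0.3418, -0.2678], [0.3956, -0.1272]]
keeper top (array([436.6, 197. ]), array([121.6,  39. ]), 85.99) [[0.4146, 0.1359], [0.4555, 0.2581]]
keeper scene (array([435.9, 174.1]), array([92.1, 39.1]), 86.17) [[0.4145, 0.1272], [0.4548, 0.2197]]
tongue (array([429.6,  99.7]), array([73.5, 24.1]), 88.74) [[0.4168, 0.0628], [0.442, 0.1362]]
plate (array([423.1, 139.7]), array([113. , 203.4]), 1.55) [[0.3639, 0.037], [0.4795, 0.241]]
rib top (array([434.6, 230.8]), array([14.5, 42.9]), 0.44) [159.6 231.9] [173.7 236.9]
rib scene (array([411.9, 175.1]), array([132.1,  21.8]), 67.66) [192.2 160.3] [199.9 182.3]
red top (array([455.1, 182.4]), array([1.1, 1.5]), 1.54) [[0.4546, 0.1816], [0.4557, 0.1831]]
red top (array([457.7, 187.1]), array([34.5,  6.9]), 89.12) [[0.4543, 0.1698], [0.4614, 0.2043]]
max() iterable argument is empty
red scene (array([447.5, 155.5]), array([95.1, 15.2]), 67.31) [[0.4325, 0.11], [0.4614, 0.2016]]
```

{"method": "carry_out", "body": {
  "motion": [1, 0, 0, -0.3, 0, 0, 1.15, 1, 0, 0, -0.3, 0, 0, 1.15, 1, 0, 0, -0.3, 0, 0, 1.15, 1, 0, 0, -0.3, 0, 0, 1.15, 1, 0, 0, -0.3, 0, 0, 1.15, 1, 0, 0, -0.3, 0, 0, 1.15, 1, 0, 0, -0.3, 0, 0, 1.15, 1, 0, 0, -0.3, 0, 0, 1.15, 1, 0, 0, -0.3, 0, 0, 1.15, 1, 0, 0, -0.3, 0, 0, 1.15]
}}

```text
t: 0.93
eef_pos: [0.1247, 0.5355, 0.2611]
tcp_rot: [-180.0, 0.0, 97.5]
ft_force: [-0.3, 0.0, 0.5]
width: 0.0855
gripper_force: 0.0
```

{"method": "carry_out", "body": {
  "motion": [1, 0, 0, 0, 0, 0, 0.99, 1, 0, 0, 0, 0, 0, 0.99, 1, -2.3, 2.8, 0, 0, 0, 0, 1, -2.3, 2.8, 0, 0, 0, 0, 1, -2.3, 2.8, 0, 0, 0, 0, 1, -2.3, 2.8, 0, 0, 0, 0, 1, -2.3, 2.8, 0, 0, 0, 0, 1, -2.3, 2.8, 0, 0, 0, 0, 1, -2.3, 2.8, 0, 0, 0, 0, 1, -2.3, 2.8, 0, 0, 0, 0]
}}

```text
t: 1.77
eef_pos: [0.3363, 0.335, 0.2612]
tcp_rot: [-180.0, 0.0, 86.0]
ft_force: [1.2, 1.5, -0.3]
width: 0.0856
gripper_force: 0.0
```

{"method": "carry_out", "body": {
  "motion": [1, -2.3, 2.8, 0, 0, 0, 0, 1, -2.3, 2.8, 0, 0, 0, 0, 1, -2.3, 2.8, 0, 0, 0, 0, 1, -2.3, 2.8, 0, 0, 0, 0, 1, 0, 0, 0, 0, 0, 0, 1, 0, 0, 0, 0, 0, 0]
}}

```text
t: 2.27
eef_pos: [0.4414, 0.2358, 0.2608]
tcp_rot: [-179.9, 0.0, 85.8]
ft_force: [0.0, -0.7, 0.2]
width: 0.086
gripper_force: 0.0
```

```bash
cat > d.py <<'E'
import sys,numpy as np
from bench import bot
from scipy.spatial.transform import Rotation as R
s=bot.observe(); print("t",round(s["t"],2),"pos",np.round(s["eef_pos"],4),"rot",np.round(s["tcp_rot"],2),"w",round(s["width"],4),"gf",round(s["gripper_force"],1),"ft",np.round(s["ft_force"],1))
if len(sys.argv)>1:
    p=np.array(list(map(float,sys.argv[1:4]))); r=R.from_euler("xyz",s["tcp_rot"],degrees=True); g=R.from_euler("xyz",[180,0,float(sys.argv[4])],degrees=True)
    print("rot units",np.round((r.inv()*g).as_rotvec(degrees=True)/6,3),"shift cm now",np.round(100*r.inv().apply(p-s["eef_pos"]),2),"after rot",np.round(100*g.inv().apply(p-s["eef_pos"]),2))
E
python3 d.py 0.438 0.231 0.094 86
```

```text
t 2.27 pos [0.4414 0.2358 0.2608] rot [-1.7995e+02  3.0000e-02  8.5840e+01] w 0.086 gf 0.0 ft [ 0.  -0.7  0.2]
rot units [-0.009  0.004 -0.026] shift cm now [-0.49 -0.29 16.68] after rot [-0.5  -0.31 16.68]
```

{"method": "carry_out", "body": {
  "motion": [1, -0.5, -0.3, 1, 0, 0, 0, 1, 0, 0, 2.5, 0, 0, 0, 1, 0, 0, 2.5, 0, 0, 0, 1, 0, 0, 2.5, 0, 0, 0, 1, 0, 0, 2.5, 0, 0, 0, 1, 0, 0, 2.5, 0, 0, 0, 1, 0, 0, 1.5, 0, 0, 0, 1, 0, 0, 1, 0, 0, 0, 1, 0, 0, 0.6, 0, 0, 0, 1, 0, 0, 0, 0, 0, 0]
}}

```text
t: 3.1
eef_pos: [0.4368, 0.2325, 0.0947]
tcp_rot: [-179.9, 0.0, 86.1]
ft_force: [-0.2, 0.3, -0.8]
width: 0.0856
gripper_force: 0.0
```

```bash
python3 - <<'E'
from bench import bot
import cv2,numpy as np
a=bot.snapshot("scene")["img"][:,:,::-1];b=bot.snapshot("top")["img"][:,:,::-1]
f=lambda i,x,y,w,h:cv2.resize(i[y:y+h,x:x+w],(400,300),interpolation=cv2.INTER_CUBIC)
cv2.imwrite("pics/m1.png",np.hstack([f(a,160,125,100,75),f(b,145,205,100,75)]))
E
python3 d.py 0.438 0.231 0.094 86
```

```text
t 3.2 pos [0.4376 0.2326 0.096 ] rot [ 1.7995e+02 -3.0000e-02  8.6040e+01] w 0.0854 gf 0.0 ft [-0.2 -0.5  0.4]
rot units [ 0.008 -0.005  0.006] shift cm now [-0.16  0.05  0.2 ] after rot [-0.16  0.05  0.2 ]
```

View pics/m1.png

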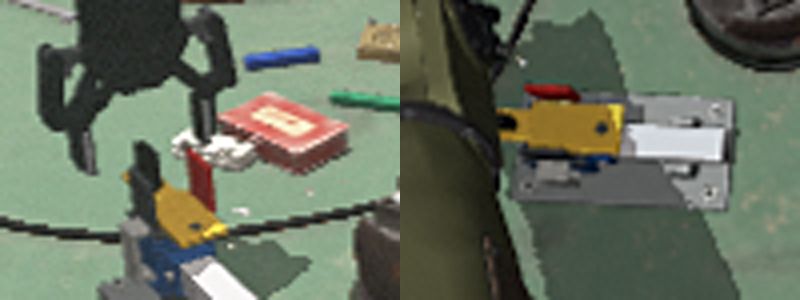

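The scene crop shows the open fingertips at about image (182,167) and (211,160), with the dark tab and rib between them at about (196,168). I'll project the expected points to check.

Run:
```python
from h import *
S=load("scene");T=load("top")
P=[[.4376,.2326,.096],[.4376-.043,.2326,.108],[.4376+.043,.2326,.108],[.438,.231,.118],[.438,.217,.118],[.438,.245,.118],[.438,.231,.088],[.411,.188,.122],[.411,.206,.122],[.411,.17,.122],[.458,.188,.122],[.4366+.0042,.197+.06,.088]]
for p,a,b in zip(P,proj(S,P),proj(T,P)): print(p,np.round(a,1),np.round((a-[160,125])*4),np.round((a-[175,155])*5),np.round(b,1),np.round((b-[155,215])*5))
```

```text
[0.4376, 0.2326, 0.096] [196.2 167.1] [145. 169.] [106.  61.] [168.2 234.6] [66. 98.]
[0.3946, 0.2326, 0.108] [182.7 167.7] [ 91. 171.] [38. 64.] [165.7 248.1] [ 54. 166.]
[0.48059999999999997, 0.2326, 0.108] [208.6 159.7] [194. 139.] [168.  24.] [168.4 220.1] [67. 25.]
[0.438, 0.231, 0.118] [195.8 160.9] [143. 144.] [104.  30.] [166.6 233.3] [58. 92.]
[0.438, 0.217, 0.118] [197.8 162.8] [151. 151.] [114.  39.] [171.3 233.4] [81. 92.]
[0.438, 0.245, 0.118] [193.7 159.1] [135. 136.] [94. 20.] [162.  233.2] [35. 91.]
[0.438, 0.231, 0.088] [196.8 169.6] [147. 178.] [109.  73.] [169.5 234.9] [ 72. 100.]
[0.411, 0.188, 0.122] [193.7 168.1] [135. 172.] [94. 66.] [179.8 242.4] [124. 137.]
[0.411, 0.206, 0.122] [191.  165.6] [124. 163.] [80. 53.] [173.8 242.3] [ 94. 136.]
[0.411, 0.17, 0.122] [196.5 170.6] [146. 183.] [107.  78.] [185.8 242.6] [154. 138.]
[0.458, 0.188, 0.122] [208.2 163.6] [193. 154.] [166.  43.] [181.2 226.9] [131.  59.]
[0.44079999999999997, 0.257, 0.088] [193.9 165.9] [136. 164.] [95. 55.] [161.1 233.8] [31. 94.]
```

{"method": "carry_out", "body": {
  "motion": [1, -0.15, 0, 0.2, 0, 0, 0, -1, 0, 0, 0, 0, 0, 0, -1, 0, 0, 0, 0, 0, 0, -1, 0, 0, 0, 0, 0, 0, -1, 0, 0, 0, 0, 0, 0, -1, 0, 0, 0, 0, 0, 0, -1, 0, 0, 0, 0, 0, 0, -1, 0, 0, 0, 0, 0, 0, -1, 0, 0, 0, 0, 0, 0, -1, 0, 0, 0, 0, 0, 0]
}}

```text
t: 4.03
eef_pos: [0.4373, 0.2307, 0.0934]
tcp_rot: [180.0, -0.0, 86.0]
ft_force: [-0.4, 0.7, 0.7]
width: 0.0088
gripper_force: 59.7
```

{"method": "carry_out", "body": {
  "motion": [-1, 0, 0, -0.5, 0, 0, 0, -1, 0, 0, -1, 0, 0, 0, -1, 0, 0, -2, 0, 0, 0, -1, 0, 0, -2.5, 0, 0, 0, -1, 0, 0, -2.5, 0, 0, 0, -1, 0, 0, -2.5, 0, 0, 0, -1, 0, 0, -2.5, 0, 0, 0, -1, 0, 0, -2, 0, 0, 0, -1, 0, 0, -1, 0, 0, 0, -1, 0, 0, 0, 0, 0, 0]
}}

```text
t: 4.87
eef_pos: [0.4378, 0.2309, 0.2607]
tcp_rot: [179.8, -0.1, 86.0]
ft_force: [0.1, -0.7, -0.5]
width: 0.0087
gripper_force: 59.3
```

```bash
python3 - <<'E'
from bench import bot
import cv2,numpy as np
from h import *
for n in("scene","top"):
    s=bot.snapshot(n); np.savez(n+"2.npz",**s)
a=load("scene2")["img"][:,:,::-1];b=load("top2")["img"][:,:,::-1]
f=lambda i,x,y,w,h:cv2.resize(i[y:y+h,x:x+w],(400,300),interpolation=cv2.INTER_CUBIC)
cv2.imwrite("pics/m2.png",np.hstack([f(a,160,105,120,90),f(b,145,195,100,75)]))
E
python3 d.py 0.4713 -0.1894 0.26 69.7
```

```text
t 4.97 pos [0.437  0.2306 0.2576] rot [-1.7996e+02  1.0000e-02  8.6010e+01] w 0.0091 gf 59.3 ft [-0.  -0.4 -1.2]
rot units [-0.005  0.003  2.718] shift cm now [-41.66   6.34  -0.23] after rot [-38.2   17.79  -0.24]
```

View pics/m2.png

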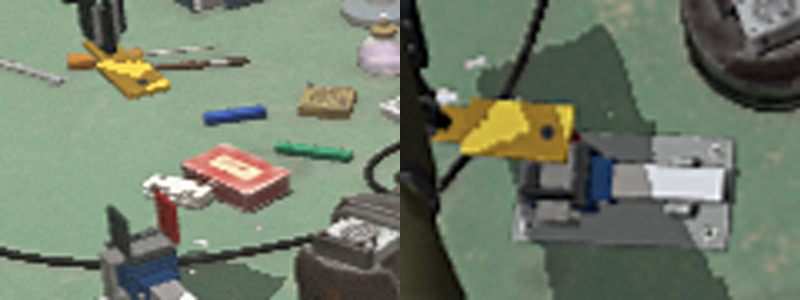

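The keeper is held level, showing in the scene at about (198,128), and the coupler is now uncovered. I'll carry the keeper to the tray.

{"method": "carry_out", "body": {
  "motion": [-1, 0, 0, 0, 0, 0, 0.9, -1, 0, 0, 0, 0, 0, 0.9, -1, 0, 0, 0, 0, 0, 0.92, -1, -3, 1.4, 0, 0, 0, 0, -1, -3.2, 1.5, 0, 0, 0, 0, -1, -3.2, 1.5, 0, 0, 0, 0, -1, -3.2, 1.5, 0, 0, 0, 0, -1, -3.2, 1.5, 0, 0, 0, 0, -1, -3.2, 1.5, 0, 0, 0, 0, -1, -3.2, 1.5, 0, 0, 0, 0]
}}

```text
t: 5.8
eef_pos: [0.4571, -0.0153, 0.2568]
tcp_rot: [-179.9, 0.0, 69.7]
ft_force: [0.5, -0.0, -0.1]
width: 0.0088
gripper_force: 59.3
```

{"method": "carry_out", "body": {
  "motion": [-1, -3.2, 1.5, 0, 0, 0, 0, -1, -3.2, 1.5, 0, 0, 0, 0, -1, -3.2, 1.5, 0, 0, 0, 0, -1, -3.2, 1.5, 0, 0, 0, 0, -1, -3.2, 1.5, 0, 0, 0, 0, -1, 0, 0, 4, 0, 0, 0, -1, 0, 0, 4, 0, 0, 0, -1, 0, 0, 4, 0, 0, 0, -1, 0, 0, 4, 0, 0, 0, -1, 0, 0, 0, 0, 0, 0]
}}

```text
t: 6.63
eef_pos: [0.4684, -0.1878, 0.0902]
tcp_rot: [-179.2, -0.1, 69.7]
ft_force: [-1.1, 1.4, -3.0]
width: 0.0089
gripper_force: 59.2
```

```bash
python3 - <<'E'
from bench import bot
from h import *
for n in("scene","top"):
    s=bot.snapshot(n); np.savez(n+"3.npz",**s)
a=load("scene3")["img"][:,:,::-1];b=load("top3")["img"][:,:,::-1]
f=lambda i,x,y,w,h:cv2.resize(i[y:y+h,x:x+w],(400,300),interpolation=cv2.INTER_CUBIC)
cv2.imwrite("pics/m3.png",np.hstack([f(a,225,210,120,90),f(b,261,200,100,75)]))
z=bot.observe()["eef_pos"][2]-.0114+.006
Y=((22,140,90),(34,255,255))
for n,box in(("top3",(261,200,360,275)),("scene3",(225,200,345,300))):
    uv,P=blob(load(n),*Y,box,z); print("keeper",n,z,rect(P),np.round([P.min(0),P.max(0)],4).tolist())
# tray lines, initial images: brightness dips on profiles along tray y through the estimated centre
c=np.array([.4285,-.2098]);ex=np.array([.347,.938]);ey=np.array([-.938,.347])
for n in("top","scene"):
    s=load(n);L=cv2.cvtColor(s["img"],cv2.COLOR_RGB2GRAY).astype(np.float32)
    t=np.arange(-.075,.0751,.003)
    prof=np.zeros(len(t))
    for u in np.linspace(-.05,.05,21):
        p=np.c_[c+u*ex+t[:,None]*ey,np.full(len(t),.014)];q=proj(s,p).astype(np.float32)
        prof+=cv2.remap(L,q[:,0].copy().reshape(1,-1),q[:,1].copy().reshape(1,-1),cv2.INTER_LINEAR)[0]/21
    print(n,[(int(round(1000*a)),int(b)) for a,b in zip(t,prof)])
E
python3 d.py 0.4713 -0.1894 0.0165 69.7
```

```text
keeper top3 0.09236998486425801 (array([ 442., -261.]), array([32.6, 38.8]), 70.95) [[0.4206, -0.2797], [0.4636, -0.2403]]
keeper scene3 0.09236998486425801 (array([ 439.8, -260.7]), array([62.5, 39.2]), 69.34) [[0.4136, -0.2956], [0.4653, -0.2249]]
top [(-75, 111), (-72, 111), (-69, 112), (-66, 111), (-63, 109), (-60, 141), (-57, 132), (-54, 134), (-51, 160), (-48, 169), (-45, 171), (-42, 175), (-39, 175), (-36, 172), (-33, 170), (-30, 170), (-27, 172), (-24, 175), (-21, 173), (-18, 171), (-15, 170), (-12, 169), (-9, 163), (-6, 148), (-3, 131), (0, 165), (3, 168), (6, 157), (9, 159), (12, 162), (15, 153), (18, 150), (21, 159), (24, 160), (27, 143), (30, 136), (33, 159), (36, 165), (39, 164), (42, 166), (45, 166), (48, 162), (51, 162), (54, 159), (57, 162), (60, 134), (63, 102), (66, 105), (69, 109), (72, 109), (75, 109)]
scene [(-75, 145), (-72, 146), (-69, 147), (-66, 145), (-63, 156), (-60, 200), (-57, 144), (-54, 167), (-51, 210), (-48, 210), (-45, 214), (-42, 218), (-39, 217), (-36, 214), (-33, 213), (-30, 214), (-27, 216), (-24, 217), (-21, 215), (-18, 212), (-15, 211), (-12, 210), (-9, 208), (-6, 181), (-3, 162), (0, 218), (3, 208), (6, 188), (9, 192), (12, 195), (15, 181), (18, 183), (21, 199), (24, 204), (27, 166), (30, 178), (33, 207), (36, 204), (39, 203), (42, 206), (45, 205), (48, 200), (51, 200), (54, 198), (57, 202), (60, 135), (63, 135), (66, 148), (69, 146), (72, 146), (75, 146)]
t 6.73 pos [ 0.472  -0.1894  0.0978] rot [-1.7981e+02 -2.0000e-02  6.9690e+01] w 0.009 gf 59.2 ft [-0.3 -0.5 -0.3]
rot units [-0.031 -0.003 -0.001] shift cm now [-0.03 -0.04  8.13] after rot [-0.02 -0.07  8.13]
```

View pics/m3.png

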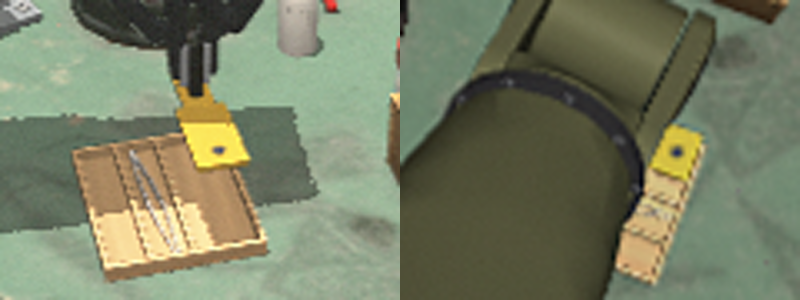

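The scene crop shows the keeper head above the far part of the wide compartment, at about scene (290,252). Top view puts the keeper about 2 mm off the tool axis. I'll lower it to just above the rim and check again.

{"method": "carry_out", "body": {
  "motion": [-1, -0.1, 0.15, 0.5, 0, 0, 0, -1, 0, 0, 1, 0, 0, 0, -1, 0, 0, 1.3, 0, 0, 0, -1, 0, 0, 1.3, 0, 0, 0, -1, 0, 0, 1, 0, 0, 0, -1, 0, 0, 0.7, 0, 0, 0, -1, 0, 0, 0.5, 0, 0, 0, -1, 0, 0, 0, 0, 0, 0, -1, 0, 0, 0, 0, 0, 0, -1, 0, 0, 0, 0, 0, 0]
}}

```text
t: 7.57
eef_pos: [0.474, -0.1913, 0.0359]
tcp_rot: [179.9, 0.0, 69.7]
ft_force: [0.0, -0.1, -0.5]
width: 0.0087
gripper_force: 59.2
```

```bash
python3 d.py 0.473 -0.191 0.0165 69.7
python3 - <<'E'
from bench import bot
from h import *
z=bot.observe()["eef_pos"][2]-.0114
for n in("scene","top"):
    s=bot.snapshot(n); np.savez(n+"4.npz",**s)
a=load("scene4")["img"][:,:,::-1];b=load("top4")["img"][:,:,::-1]
f=lambda i,x,y,w,h:cv2.resize(i[y:y+h,x:x+w],(400,300),interpolation=cv2.INTER_CUBIC)
cv2.imwrite("pics/m4.png",np.hstack([f(a,240,230,80,60),f(b,271,210,80,60)]))
Y=((22,140,90),(34,255,255))
for n,box in(("top4",(261,200,360,275)),("scene4",(225,220,345,300))):
    uv,P=blob(load(n),*Y,box,z+.006); r=rect(P); print("keeper",n,z,r)
p=bot.observe()["eef_pos"][:2]; ex=np.array([.347,.938]);ey=np.array([-.938,.347])
for o in (0,.002):
  k=p-.034*ex+o*ey; c=[k+u*ex+v*ey for u,v in((-.06,-.019),(-.06,.019))]
  c=np.c_[c,[z+.006]*2]; print("pred head corners top",proj(load("top4"),c).round(1).tolist(),"scene",proj(load("scene4"),c).round(1).tolist())
E
```

```text
t 7.57 pos [ 0.474  -0.1913  0.0359] rot [1.7995e+02 1.0000e-02 6.9690e+01] w 0.0087 gf 59.2 ft [ 0.  -0.1 -0.5]
rot units [ 0.009  0.001 -0.001] shift cm now [-0.   -0.1   1.94] after rot [-0.   -0.1   1.94]
keeper top4 0.024457284902572714 (array([ 446.4, -264.9]), array([30.8, 39.5]), 67.86)
keeper scene4 0.024457284902572714 (array([ 450.5, -257.7]), array([55.9, 39.6]), 70.35)
pred head corners top [[334.8, 235.6], [330.8, 246.5]] scene [[301.2, 274.1], [286.1, 276.7]]
pred head corners top [[334.6, 236.2], [330.6, 247.1]] scene [[300.4, 274.3], [285.3, 276.9]]
```

View pics/m4.png

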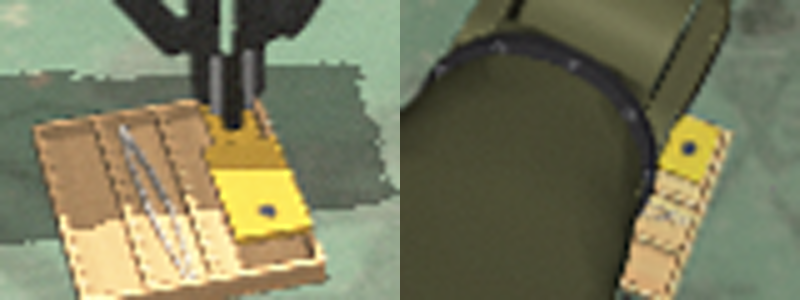

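The keeper sits just above the rim. Comparing both views, it is about 3 mm too far towards the outer wall, so I'll correct that and lower it.

{"method": "carry_out", "body": {
  "motion": [-1, 0, -0.28, 0, 0, 0, 0, -1, 0, 0, 0.4, 0, 0, 0, -1, 0, 0, 0.4, 0, 0, 0, -1, 0, 0, 0.4, 0, 0, 0, -1, 0, 0, 0.4, 0, 0, 0, -1, 0, 0, 0.2, 0, 0, 0, -1, 0, 0, 0.1, 0, 0, 0, -1, 0, 0, 0, 0, 0, 0, -1, 0, 0, 0, 0, 0, 0, -1, 0, 0, 0, 0, 0, 0]
}}

```text
t: 8.5
eef_pos: [0.4711, -0.1903, 0.0165]
tcp_rot: [180.0, 0.0, 69.7]
ft_force: [-2.7, 0.3, 5.7]
width: 0.0087
gripper_force: 60.5
```

```bash
python3 d.py 0.4711 -0.1903 0.0155 69.7
python3 - <<'E'
from bench import bot
from h import *
a=bot.snapshot("scene")["img"][:,:,::-1]
cv2.imwrite("pics/m5.png",cv2.resize(a[230:290+15,230:330],(600,450),interpolation=cv2.INTER_CUBIC))
E
```

```text
t 8.5 pos [ 0.4711 -0.1903  0.0165] rot [180.     0.    69.69] w 0.0087 gf 60.5 ft [-2.7  0.3  5.7]
rot units [ 0.001  0.    -0.001] shift cm now [-0.   0.   0.1] after rot [-0.   0.   0.1]
```

View pics/m5.png

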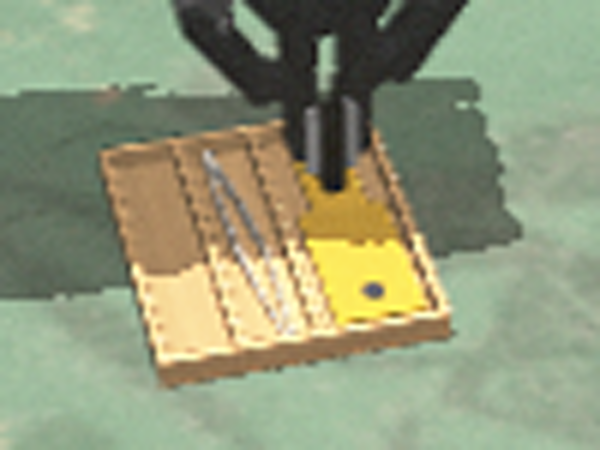

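The keeper lies inside the wide compartment with its head end near crop (375,290), and the light contact force fits resting on the floor. I'll release with a partial opening and lift.

{"method": "carry_out", "body": {
  "motion": [-0.5, 0, 0, 0, 0, 0, 0, -0.5, 0, 0, 0, 0, 0, 0, -0.5, 0, 0, 0, 0, 0, 0, -0.5, 0, 0, 0, 0, 0, 0, -0.5, 0, 0, -0.5, 0, 0, 0, -0.5, 0, 0, -1.5, 0, 0, 0, -0.5, 0, 0, -3, 0, 0, 0, 0, 0, 0, -3, 0, 0, 0, 1, 0, 0, -3.5, 0, 0, 0, 1, 0, 0, -3.5, 0, 0, 0]
}}

```text
t: 9.38
eef_pos: [0.4706, -0.19, 0.1681]
tcp_rot: [-180.0, -0.0, 69.7]
ft_force: [0.2, 0.5, -0.5]
width: 0.0571
gripper_force: 0.0
```

{"method": "carry_out", "body": {
  "motion": [1, 0, 0, -4, 0, 0, 0, 1, 0, 0, -4, 0, 0, 0, 1, 0, 0, -3, 0, 0, -0.5, 1, 3.3, -1.4, 0, 0, 0, -0.8, 1, 3.3, -1, 0, 0, 0, -0.9, 1, 3.3, -1, 0, 0, 0, -0.9, 1, 3.3, -1, 0, 0, 0, 0, 1, 0, 0, 0, 0, 0, 0]
}}

```text
t: 10.05
eef_pos: [0.4488, -0.0489, 0.2769]
tcp_rot: [180.0, -0.0, 88.5]
ft_force: [-0.0, -0.7, 0.4]
width: 0.0857
gripper_force: 0.0
```

```bash
python3 d.py 0.4295 0.188 0.28 88.8
python3 - <<'E'
from bench import bot
from h import *
for n in("scene","top"):
    s=bot.snapshot(n); np.savez(n+"6.npz",**s)
Y=((22,140,90),(34,255,255))
for n,box in(("top6",(261,200,360,275)),("scene6",(225,220,345,300))):
  try:
    uv,P=blob(load(n),*Y,box,.010); print("keeper",n,rect(P))
  except Exception as e: print(n,e)
a=load("scene6")["img"][:,:,::-1];b=load("top6")["img"][:,:,::-1]
f=lambda i,x,y,w,h:cv2.resize(i[y:y+h,x:x+w],(400,300),interpolation=cv2.INTER_CUBIC)
cv2.imwrite("pics/m6.png",np.vstack([np.hstack([f(a,240,230,80,60),f(b,271,210,80,60)]),np.hstack([f(a,170,150,80,60),f(b,155,210,80,60)])]))
E
```

```text
t 10.05 pos [ 0.4488 -0.0489  0.2769] rot [ 1.7996e+02 -4.0000e-02  8.8500e+01] w 0.0857 gf 0.0 ft [-0.  -0.7  0.4]
rot units [ 0.006 -0.007 -0.05 ] shift cm now [23.64 -2.55 -0.29] after rot [23.65 -2.42 -0.31]
keeper top6 (array([ 459.6, -221.6]), array([120.3,  39.7]), 69.27)
keeper scene6 (array([ 459.7, -223.8]), array([122.4,  39.2]), 69.52)
```

View pics/m6.png

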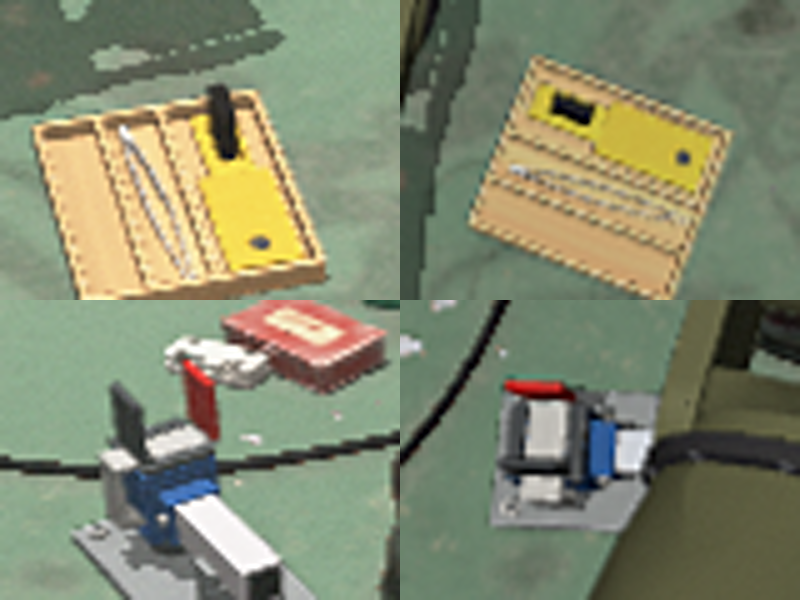

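The keeper is flat in the wide compartment at about (0.4597, -0.2227), aligned with it, and the tweezers are undisturbed. In the scene view the red tab's top edge runs from (206.6,162.4) to (212.6,166.6) and the dark tab's from (192.4,166.2) to (197.6,170.4).

Run:
```python
from h import *
S=load("scene6");T=load("top6")
for k,q in(("red scene",[[206.6,162.4],[212.6,166.6]]),("dark scene",[[192.4,166.2],[197.6,170.4]])): print(k,onplane(S,q,.122)[:,:2].round(4).tolist(),onplane(S,q,.122)[:,:2].mean(0).round(4))
for lo,hi in(((0,150,90),(8,255,255)),):
    uv,P=blob(T,lo,hi,(165,220,195,235),.122); print("red top",rect(P),P.min(0).round(4),P.max(0).round(4))
uv,P=blob(load("scene"),(0,0,185),(179,60,255),(205,180,240,215),.063); print("tongue scene",rect(P))
c=np.array([.430,.188]);a=np.radians(-91.0);ex=np.array([np.cos(a),np.sin(a)]);ey=np.array([-ex[1],ex[0]])
for n,x,y in(("red",18,28),("red",-18,28),("red out",0,31),("dark",18,-19),("dark",-18,-19)):
    p=[[*(c+ex*x/1e3+ey*y/1e3),.122]]; print(n,proj(S,p).round(1),proj(T,p).round(1))
```

```text
red scene [[0.4575, 0.1973], [0.4604, 0.1644]] [0.459  0.1809]
dark scene [[0.4128, 0.2006], [0.4143, 0.1693]] [0.4135 0.185 ]
red top (array([456.8, 186.9]), array([35.8,  8.5]), 88.71) [0.4527 0.169 ] [0.4613 0.2048]
tongue scene (array([430.4,  98.6]), array([81.3, 26.6]), 89.16)
red [[211.  166.2]] [[187.3 227.2]]
red [[205.6 161.2]] [[175.4 226.6]]
red out [[209.2 163.4]] [[181.4 225.9]]
dark [[196.3 170.6]] [[185.7 242.7]]
dark [[191.1 165.6]] [[173.7 242.1]]
```

{"method": "carry_out", "body": {
  "motion": [1, 2.1, -0.3, 0, 0, 0, -0.08, 1, 3.5, -0.3, 0, 0, 0, 0, 1, 3.5, -0.3, 0, 0, 0, 0, 1, 3.5, -0.4, 0, 0, 0, 0, 1, 3.5, -0.4, 0, 0, 0, 0, 1, 3.5, -0.3, 0, 0, 0, 0, 1, 3.5, -0.3, 0, 0, 0, 0, 1, 0, 0, 0, 0, 0, 0, 1, 0, 0, 0, 0, 0, 0, 1, 0, 0, 0, 0, 0, 0]
}}

```text
t: 10.98
eef_pos: [0.4325, 0.1778, 0.2762]
tcp_rot: [-180.0, 0.0, 88.7]
ft_force: [0.2, -0.3, -0.2]
width: 0.0853
gripper_force: 0.0
```

```bash
python3 d.py 0.4298 0.182 0.086 89
```

```text
t 10.98 pos [0.4325 0.1778 0.2762] rot [-1.7998e+02  2.0000e-02  8.8730e+01] w 0.0853 gf 0.0 ft [ 0.2 -0.3 -0.2]
rot units [-0.003  0.004 -0.044] shift cm now [ 0.43 -0.28 19.02] after rot [ 0.42 -0.28 19.02]
```

{"method": "carry_out", "body": {
  "motion": [1, 0.42, -0.28, 1, 0, 0, -0.04, 1, 0, 0, 2.5, 0, 0, 0, 1, 0, 0, 3, 0, 0, 0, 1, 0, 0, 3, 0, 0, 0, 1, 0, 0, 3, 0, 0, 0, 1, 0, 0, 2.5, 0, 0, 0, 1, 0, 0, 2, 0, 0, 0, 1, 0, 0, 1.2, 0, 0, 0, 1, 0, 0, 0.5, 0, 0, 0, 1, 0, 0, 0.3, 0, 0, 0]
}}

```text
t: 11.82
eef_pos: [0.4292, 0.182, 0.0855]
tcp_rot: [-179.9, 0.0, 88.9]
ft_force: [-0.3, -0.2, 0.2]
width: 0.0851
gripper_force: 0.0
```

{"method": "carry_out", "body": {
  "motion": [1, 0, 0, 0, 0, 0, 0, 1, 0, 0, 0, 0, 0, 0]
}}

```text
t: 11.98
eef_pos: [0.4298, 0.1827, 0.0869]
tcp_rot: [179.9, -0.0, 89.0]
ft_force: [-0.1, 0.1, -0.8]
width: 0.0853
gripper_force: 0.0
```

```bash
python3 d.py 0.4298 0.182 0.086 89
python3 - <<'E'
from bench import bot
from h import *
a=bot.snapshot("scene")["img"][:,:,::-1];b=bot.snapshot("top")["img"][:,:,::-1]
f=lambda i,x,y,w,h:cv2.resize(i[y:y+h,x:x+w],(400,300),interpolation=cv2.INTER_CUBIC)
cv2.imwrite("pics/m7.png",np.hstack([f(a,160,140,80,60),f(b,145,205,80,60)]))
E
```

```text
t 11.98 pos [0.4298 0.1827 0.0869] rot [ 1.7994e+02 -2.0000e-02  8.8980e+01] w 0.0853 gf 0.0 ft [-0.1  0.1 -0.8]
rot units [ 0.01  -0.003 -0.003] shift cm now [-0.07  0.    0.09] after rot [-0.07  0.    0.09]
```

View pics/m7.png

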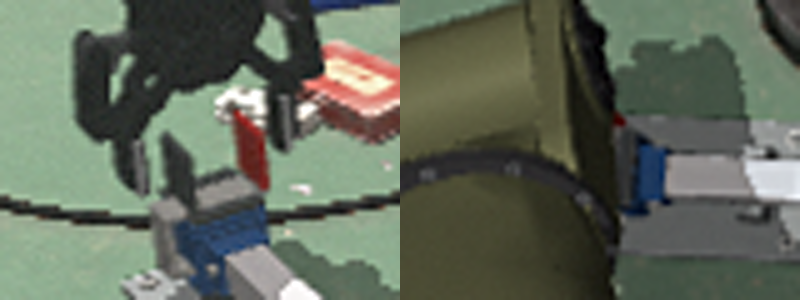

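The fingertips straddle both tabs, at crop (137,190) and (285,150). I'll close now.

{"method": "carry_out", "body": {
  "motion": [-1, 0, 0, 0, 0, 0, 0, -1, 0, 0, 0, 0, 0, 0, -1, 0, 0, 0, 0, 0, 0, -1, 0, 0, 0, 0, 0, 0, -1, 0, 0, 0, 0, 0, 0, -1, 0, 0, 0, 0, 0, 0, -1, 0, 0, 0, 0, 0, 0, -1, 0, 0, 0, 0, 0, 0, -1, 0, 0, 0, 0, 0, 0, -1, 0, 0, 0, 0, 0, 0]
}}

```text
t: 12.92
eef_pos: [0.4299, 0.1831, 0.0873]
tcp_rot: [179.9, -0.0, 89.0]
ft_force: [-1.3, -0.3, 11.8]
width: 0.0399
gripper_force: 61.5
```

```bash
python3 d.py 0.4298 0.182 0.086 89
```

```text
t 12.92 pos [0.4299 0.1831 0.0873] rot [ 1.7991e+02 -4.0000e-02  8.9010e+01] w 0.0399 gf 61.5 ft [-1.3 -0.3 11.8]
rot units [ 0.014 -0.007  0.002] shift cm now [-0.12 -0.01  0.13] after rot [-0.12 -0.01  0.13]
```

{"method": "carry_out", "body": {
  "motion": [-1, 0, 0, -0.3, 0, 0, 0, -1, 0, 0, -0.4, 0, 0, 0, -1, 0, 0, -0.6, 0, 0, 0, -1, 0, 0, -0.8, 0, 0, 0, -1, 0, 0, -0.8, 0, 0, 0, -1, 0, 0, -0.8, 0, 0, 0, -1, 0, 0, -0.8, 0, 0, 0, -1, 0, 0, -0.8, 0, 0, 0, -1, 0, 0, -0.8, 0, 0, 0, -1, 0, 0, 0, 0, 0, 0]
}}

```text
t: 13.75
eef_pos: [0.4301, 0.1831, 0.1491]
tcp_rot: [179.9, -0.0, 89.0]
ft_force: [-0.2, 0.7, -4.6]
width: 0.04
gripper_force: 61.6
```

{"method": "carry_out", "body": {
  "motion": [-1, 0, 0, -0.8, 0, 0, 0, -1, 0, 0, -0.8, 0, 0, 0, -1, 0, 0, -0.8, 0, 0, 0, -1, 0, 0, -0.8, 0, 0, 0, -1, 0, 0, -0.7, 0, 0, 0, -1, 0, 0, -0.3, 0, 0, 0, -1, 0, 0, 0, 0, 0, 0, -1, 0, 0, 0, 0, 0, 0, -1, 0, 0, 0, 0, 0, 0, -1, 0, 0, 0, 0, 0, 0]
}}

```text
t: 14.58
eef_pos: [0.4293, 0.1828, 0.1889]
tcp_rot: [-180.0, 0.0, 89.0]
ft_force: [0.4, 0.3, -4.7]
width: 0.0395
gripper_force: 61.7
```

```bash
python3 d.py
python3 - <<'E'
from bench import bot
from h import *
a=bot.snapshot("scene")["img"][:,:,::-1]
cv2.imwrite("pics/m8.png",np.hstack([cv2.resize(a[100:220,160:280],(400,400),interpolation=cv2.INTER_CUBIC),cv2.resize(a[220:310,230:320],(400,400),interpolation=cv2.INTER_CUBIC)]))
E
```

```text
t 14.58 pos [0.4293 0.1828 0.1889] rot [-1.7996e+02  2.0000e-02  8.9010e+01] w 0.0395 gf 61.7 ft [ 0.4  0.3 -4.7]
```

View pics/m8.png

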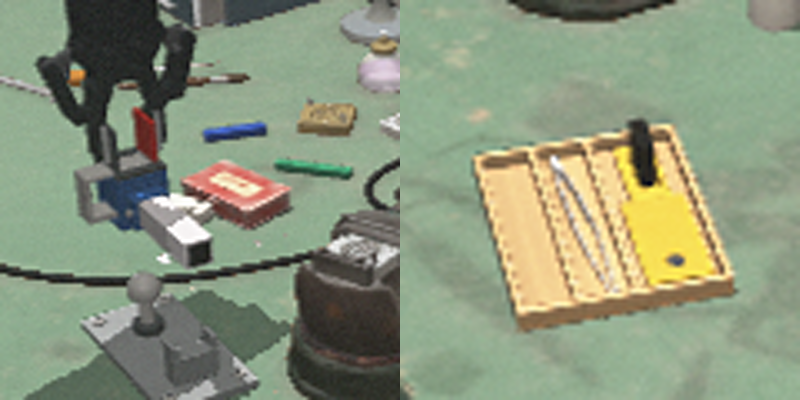

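The coupler hangs level above the bare ball at crop (145,290) with its latch squeezed. The wrist carries 4.7 N, which matches the coupler's weight. The keeper is still flat in the tray.

```bash
python3 -c "
from bench import bot
print(bot.close_job())"
```

```text
the job is handed in; nothing more can be done
None
```

The keeper is flat and released in the tray's wide compartment, and the coupler is held squeezed and level about 6 cm above the ball; I handed the job in at about 14.6 s, and no verdict came back.

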